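# Scoop drying balls into the boot warmer and set its timer

## Task

Get the boot warmer ready: with the steel scoop, never touching the balls with the gripper, scoop at least three of the five terracotta drying balls out of the wooden trough and tip them into the square well of the warmer, leaving any others in the trough. Set the scoop down flat on the bench, then press the warmer's timer knob down and, keeping it pressed, turn it clockwise to its stop and let go. Leave the bowl, the shoehorn and the key as they are.

Things in the scene. Friction and masses are not known exactly. Their poses are not given: they have to be found in the camera images.
- warmer: Electric boot warmer, fixed: ribbed grey plastic tray 200 (x) x 300 (y) x 45 mm high, origin at the centre of its underside, z up. The square well lies at its -y half, the timer knob at (-45, 35) mm, and two stub air ducts (48 mm across, tops 100 mm above the bench) at (-45, 105) and (45, 105) mm. A rocker switch on its front (-x) edge is not used.
- well (a point): Centre of the floor of the warmer's square well, axes parallel to the warmer's. The well is 100 x 100 mm inside with a black floor 8 mm above the bench; its rim is flush with the tray top, 37 mm above its floor. It is at (20, -80) mm in the warmer's frame.
- timer_grip (a point): Middle of the black bar of the timer knob, on the knob's axis; turns and sinks with the knob (x along the bar). The bar is 44 x 13 mm and 20 mm high, its top 10 mm above this point; it stands on a disc 48 mm across whose top is 10 mm below this point and 14 mm above the tray top. At joint 0 the bar lies along the warmer's x axis; the white mark is at its +x end.
- timer (a joint): Angle of the timer knob, 0 = off, grows clockwise seen from above, stop at 1.4 rad. A tab on the knob meets a catch that holds it near 0 (do not force it) unless the knob is pressed down by more than 4 mm; press it fully home. It stays where it is left.
- timer_press (a joint): How far the timer knob is pressed down, 0 to 0.007 m, against a spring of 3 to 6.5 N.
- trough: Dark wooden trough, fixed: open box 280 (x) x 96 (y) x 45 mm, walls and floor 8 mm thick, inside 264 x 80 mm; origin at the centre of its underside. Its floor is level from the near (-x) end to x = 91 mm, then slopes up at 42 degrees to the rim of the far (+x) wall. The balls start on the level floor near the foot of the slope; the near end is free for letting the scoop down.
- scoop: Steel scoop, 220 g. Origin under the centre of its flat floor (100 x 64 mm, 1.5 mm thick); +x to its open lip, z up. Back wall 34 mm high at x = -50 mm; side walls 28 mm high at the back, sloping down to nothing near the lip. A post at the back carries a level black handle bar along x over the bowl: x = -50 to +30 mm, 18 mm wide (y), 60 to 80 mm above the underside.
- scoop_grip (a point): Point to grip in the scoop's handle bar: 8 mm behind the scoop's origin and 70 mm above its underside; axes as the scoop's.
- scoop_lip (a point): Middle of the scoop's lip at its underside, 50 mm ahead of the scoop's origin.
- ball1: Terracotta drying ball, 24 mm across, 14 g, rolls freely; origin at its centre.
- ball2: Terracotta drying ball, 24 mm across, 14 g, rolls freely; origin at its centre.
- ball3: Terracotta drying ball, 24 mm across, 14 g, rolls freely; origin at its centre.
- ball4: Terracotta drying ball, 24 mm across, 14 g, rolls freely; origin at its centre.
- ball5: Terracotta drying ball, 24 mm across, 14 g, rolls freely; origin at its centre.
- bowl: White porcelain trinket bowl, 90 mm across, 45 mm high, bystander; origin at the centre of its underside.
- shoehorn: Stainless steel shoehorn, about 185 x 40 x 6 mm, lying flat, bystander; origin under its middle, long axis x.
- key: Brass door key on a ring, about 90 mm long and 4 mm high, lying flat, bystander; origin under its bow.

How it is judged (in metres and radians):
On the way, in this order (a step that is already met when the one before it is completed fails the run):
1. at least one ball rides in the scoop, lifted clear of the trough (((distance between ball1 and scoop below 0.06 m and height (world z) of ball1 above 0.085 m) or (distance between ball2 and scoop below 0.06 m and height (world z) of ball2 above 0.085 m) or (distance between ball3 and scoop below 0.06 m and height (world z) of ball3 above 0.085 m) or (distance between ball4 and scoop below 0.06 m and height (world z) of ball4 above 0.085 m) or (distance between ball5 and scoop below 0.06 m and height (world z) of ball5 above 0.085 m))), for 0.1 s.
2. at least three balls lie in the warmer's well ((distance between each of ball1, ball2, ball3 and well below 0.065 m or distance between each of ball1, ball2, ball4 and well below 0.065 m or distance between each of ball1, ball2, ball5 and well below 0.065 m or distance between each of ball1, ball3, ball4 and well below 0.065 m or distance between each of ball1, ball3, ball5 and well below 0.065 m or distance between each of ball1, ball4, ball5 and well below 0.065 m or distance between each of ball2, ball3, ball4 and well below 0.065 m or distance between each of ball2, ball3, ball5 and well below 0.065 m or distance between each of ball2, ball4, ball5 and well below 0.065 m or distance between each of ball3, ball4, ball5 and well below 0.065 m)), for 0.2 s.
3. the timer knob is pressed down at least 4 mm before it is turned (value of joint timer_press above 0.004 m and value of joint timer below 0.3 rad), for 0.05 s.
4. the timer knob is turned clockwise near its stop while still pressed (value of joint timer_press above 0.003 m and value of joint timer above 1.2 rad), for 0.05 s.
At the end, for the whole second after the job is handed in: At least three balls lie in the warmer's well and every other ball in the well or the trough; the scoop lies flat and still on the bench (underside within 5 mm of it, tilt under 0.1 rad); the timer stands past 1.2 rad and has sprung back up (within 2 mm) ((distance between each of ball1, ball2, ball3 and well below 0.065 m or distance between each of ball1, ball2, ball4 and well below 0.065 m or distance between each of ball1, ball2, ball5 and well below 0.065 m or distance between each of ball1, ball3, ball4 and well below 0.065 m or distance between each of ball1, ball3, ball5 and well below 0.065 m or distance between each of ball1, ball4, ball5 and well below 0.065 m or distance between each of ball2, ball3, ball4 and well below 0.065 m or distance between each of ball2, ball3, ball5 and well below 0.065 m or distance between each of ball2, ball4, ball5 and well below 0.065 m or distance between each of ball3, ball4, ball5 and well below 0.065 m) and (distance between ball1 and well below 0.065 m or (distance between ball1 and trough below 0.125 m and height (world z) of ball1 above 0.016 m)) and (distance between ball2 and well below 0.065 m or (distance between ball2 and trough below 0.125 m and height (world z) of ball2 above 0.016 m)) and (distance between ball3 and well below 0.065 m or (distance between ball3 and trough below 0.125 m and height (world z) of ball3 above 0.016 m)) and (distance between ball4 and well below 0.065 m or (distance between ball4 and trough below 0.125 m and height (world z) of ball4 above 0.016 m)) and (distance between ball5 and well below 0.065 m or (distance between ball5 and trough below 0.125 m and height (world z) of ball5 above 0.016 m)) and height (world z) of scoop below 0.005 m and angle between scoop's own z axis and vertical below 0.1 rad and linear speed of scoop below 0.02 m/s and value of joint timer above 1.2 rad and value of joint timer_press below 0.002 m); the robot touches nothing.
It fails at once if the gripper or arm touches a ball (contact force between any of the fingers, the arm and ball1 above 0.3 N or contact force between any of the fingers, the arm and ball2 above 0.3 N or contact force between any of the fingers, the arm and ball3 above 0.3 N or contact force between any of the fingers, the arm and ball4 above 0.3 N or contact force between any of the fingers, the arm and ball5 above 0.3 N).
It fails at once if the bowl, shoehorn or key is moved more than 25 mm (distance of any of bowl, shoehorn, key from where it was at the start of the episode above 0.025 m).
It also fails if it takes over 61 s, if anything falls off the work surface, if the arm or the gripper's body presses on something with over 40 N, if the wrist force passes 120 N, or if a joint passes its speed limit or range.

## Robot

A 6-joint arm with a two-finger parallel gripper is mounted at the origin on the work surface. World frame = base frame: x ahead of the robot, y to its left, z up, the work surface at z = 0. Lengths are in m, angles in degrees, forces in N, time in s.
With the tool pointing down it reaches from about 0.25 to 0.725 m from the base axis. Payload 9.7 kg.
Tool frame: the origin (TCP) lies between the finger pads; the fingertips stand 19 mm ahead of it and the grasp point (between the pads) is the TCP; z points along the fingers, y is the line along which they close (so a half turn about z gives the same grasp; the last joint's range is limited). The gripper opens to 85 mm and grips with 20 to 120 N. Pads are 22 mm wide; open, the fingers measure 114 mm over their backs; the gripper's body (76 mm by 85 mm) begins 54 mm behind the grasp point. The pads swing forward as they close: fully open they stand 13 mm farther back than shut.
Start: joints at [-73.969, 4.979, 10.078, 95.1, 0, 90], TCP at [0.152, -0.529, 0.25] pointing down, gripper open.
Joint ranges: [-179.16, 179.16], [-48.56, 103.87], [-65.8, 70.77], [-126.05, 130.52], [-82.76, 87.17], [-180, 180]. Speed limits (degrees/s): [127.2, 127.2, 147.25, 180, 180, 180].

## Interface

Orientations are given as [roll, pitch, yaw] about the fixed x, y, z axes, in that order (R = Rz(yaw) Ry(pitch) Rx(roll)).
In Python, from workcell import bot gives the robot as it stands. The module is installed in compiled form; this text tells all that it offers.
- The arm moves only by the shell command python3 -m crank 'ROWS' [OPENING] [FORCE]. ROWS is JSON, a list that holds one entry, the list of rows, each a list of 6 numbers: the shift along the world's x, y, z as a fraction of full scale, then the turn, a rotation vector about the world's x, y, z as a fraction of full scale. In form: [[[x, y, z, wx, wy, wz], ...]]. A call has 1 to 20 rows; each row shifts and turns the commanded pose from where the row before left it; what a row does not reach is not made up. Full scale, the value 1, is 20 mm for a shift and 0.12 rad for a turn. A row lasts 1/12 s, in which the tool goes at most 41.7 mm and 7.16 degrees, less where a joint would pass 70% of its speed; a pose out of reach is approached as far as the arm can. A call with a number of a shift or a turn outside -1 to 1 is refused whole. A call with a gripper value outside its range is refused whole. OPENING is the opening, from 0 (shut) to 1 (fully open), set as the call begins (- or left out, the last holds). The fingers move at their own pace and stop on an object; FORCE is the grip in N (left out, the last holds). Time passes only in rows, so rows that do not move let the fingers close. It gives the time, the measured TCP pose, the force, the opening and the grip force at its end, in the units of the state.
- bot.get_obs(): the state, without advancing time (a new reading comes with each control period).
- bot.camera(name): name is "side" or "top"; returns the picture (400x640x3 uint8, red, green, blue); there is no depth.
- bot.camera_model(name): a dict with "vertical_fov" (degrees; the focal length in pixels is half the picture's height over the tangent of half this angle, whatever the lens; pixels are square), "cx", "cy" (the principal point, pixels), "R" (3x3) and "t" (3): a world point X has camera coordinates R X + t. Camera axes: x right, y down, z forward; pixel columns grow to the right and rows downward; lengths in m; the calibration is good to about 2 mm. A picture is of the moment at which its call begins. camera_model takes no time and is no camera call.
- bot.job_done(): hands the job in; it is judged then, once.
The state is a dict: "time": time; "q": joint angles; "qd": joint speeds; "joint_efforts": joint torques, N m; "ee_pos": TCP position; "tcp_rot": TCP orientation; "wrist_force": force on the tool from outside, world axes, zero at the start; "torque": the same for the moment, N m; "opening": finger opening in m; "grasp_force": force on a finger pad.
Only numpy, scipy, OpenCV 4.12 (cv2) and the standard library are available. Lean on these libraries where they do the work, as an engineer would, in place of code of your own. Each camera call takes 0.05 s, during which the arm holds its last target. There are 200 camera calls.

## Working session

There is one attempt and no reset: what is moved stays moved. The work goes in short steps, Python scripts to look and compute and a shell command to move; the robot and the scene stay as the last step left them, time stands still between calls to the robot, and variables do not carry over. Pictures are saved under pics/ and viewed, at most 10 in all, crops included, and the job is handed in when it is done.

```bash
mkdir -p pics; python3 - <<'E'
from workcell import bot
import cv2
print(bot.get_obs())
for n in("top","side"):
    im=bot.camera(n); cv2.imwrite(f"pics/{n}0.png",im[:,:,::-1]); print(n,bot.camera_model(n))
E
```

```text
{'time': 0.0, 'q': array([-7.39698905e+01,  5.01123072e+00,  1.00357259e+01,  9.51008860e+01,
        1.35060424e-04,  9.00003549e+01]), 'qd': array([ 0.09986375, -0.01823649,  0.04284701,  0.13567187, -0.05143465,
        0.00298116]), 'joint_efforts': array([-1.12739239e-03, -5.20392931e+01,  4.64798212e+01,  1.63098442e-02,
       -9.06176723e-06, -1.04272362e-05]), 'ee_pos': array([ 0.15182203, -0.52841589,  0.2495932 ]), 'tcp_rot': array([-1.79923609e+02, -1.34587083e-04,  1.60297544e+01]), 'wrist_force': array([-0.10353893,  0.47664778, -0.68604157]), 'torque': array([-0.01233941, -0.05655116, -0.03537574]), 'grasp_force': 0.0, 'opening': 0.08546538076344562}
top {'vertical_fov': 53.81515032278782, 'cx': 316.6735933105225, 'cy': 201.01521457207517, 'R': array([[-0.02197407, -0.99942262,  0.02591454],
       [-0.99203308,  0.01858079, -0.12459983],
       [ 0.12404638, -0.02844605, -0.9918686 ]]), 't': array([-0.05102072,  0.60732032,  0.80476412])}
side {'vertical_fov': 43.39259935212985, 'cx': 320.3436743053839, 'cy': 202.65634804238786, 'R': array([[ 0.97434268, -0.22434238, -0.01807887],
       [-0.14612467, -0.56944582, -0.80893698],
       [ 0.17118391,  0.79082359, -0.58761732]]), 't': array([-0.60429503,  0.11108023,  1.19586373])}
```

View pics/top0.png

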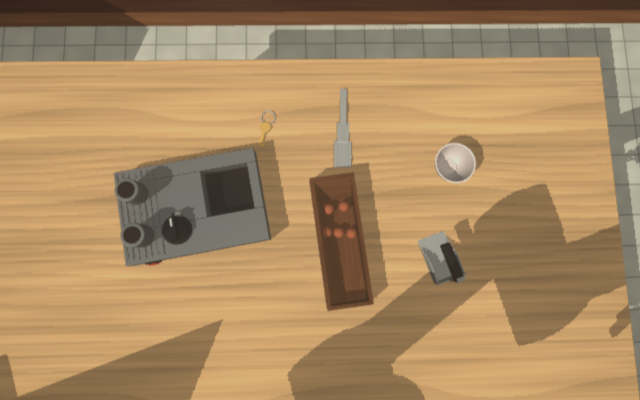

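View pics/side0.png

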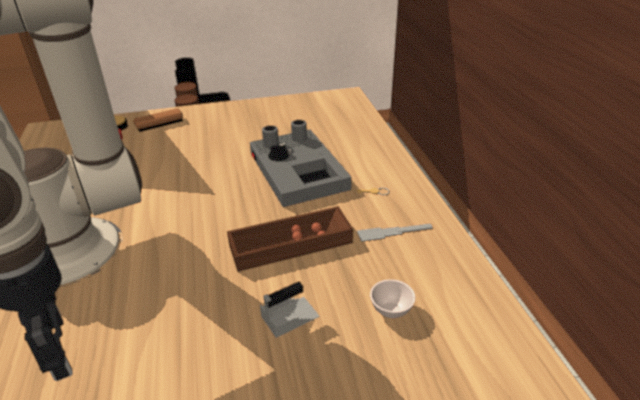

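```bash
cat > h.py <<'E'
import numpy as np, cv2
from workcell import bot
def ray(n,u,v):
    m=bot.camera_model(n); f=200/np.tan(np.radians(m["vertical_fov"])/2)
    R=np.array(m["R"]); d=R.T@np.array([(u-m["cx"])/f,(v-m["cy"])/f,1]); return -R.T@np.array(m["t"]),d/np.linalg.norm(d)
def onz(n,u,v,z):
    c,d=ray(n,u,v); return c+d*(z-c[2])/d[2]
def tri(a,b):
    c1,d1=ray("top",*a); c2,d2=ray("side",*b)
    s=np.linalg.lstsq(np.c_[d1,-d2],c2-c1,rcond=None)[0]; p,q=c1+s[0]*d1,c2+s[1]*d2
    return (p+q)/2,np.linalg.norm(p-q)
def proj(n,X):
    m=bot.camera_model(n); f=200/np.tan(np.radians(m["vertical_fov"])/2)
    p=np.array(m["R"])@np.array(X)+np.array(m["t"]); return p[:2]/p[2]*f+[m["cx"],m["cy"]]
def blobs(im,mask,box,amin=8):
    x0,y0,x1,y1=box; mm=np.zeros_like(mask); mm[y0:y1,x0:x1]=mask[y0:y1,x0:x1]
    cs,_=cv2.findContours(mm,cv2.RETR_EXTERNAL,cv2.CHAIN_APPROX_NONE)
    return sorted([c for c in cs if cv2.contourArea(c)>=amin],key=cv2.contourArea,reverse=True)
E
python3 - <<'E'
from h import *
np.set_printoptions(precision=4,suppress=True)
T=cv2.imread("pics/top0.png");S=cv2.imread("pics/side0.png")
def balls(im):
    h=cv2.cvtColor(im,cv2.COLOR_BGR2HSV); return cv2.inRange(h,(0,110,110),(9,255,255))
def black(im): return cv2.inRange(im,(0,0,0),(45,45,45))
for n,im,bx,hb in(("top",T,(305,170,380,315),(415,225,475,295)),("side",S,(225,205,360,270),(255,275,325,335))):
    for c in blobs(im,balls(im),bx,4):
        M=cv2.moments(c); print(n,"ball",M["m10"]/M["m00"],M["m01"]/M["m00"],M["m00"])
    for c in blobs(im,black(im),hb,20)[:2]:
        print(n,"handle",cv2.minAreaRect(c),cv2.boxPoints(cv2.minAreaRect(c)).tolist())
A=cv2.resize(T[165:315,305:475],None,fx=4,fy=4,interpolation=cv2.INTER_CUBIC)[:600]
cv2.imwrite("pics/a.png",A)
B=cv2.resize(S[120:340,220:400],None,fx=2.7,fy=2.7,interpolation=cv2.INTER_CUBIC)
C=cv2.resize(T[140:275,105:280],None,fx=4,fy=4,interpolation=cv2.INTER_CUBIC)
cv2.imwrite("pics/b.png",B);cv2.imwrite("pics/c.png",C)
E
```

```text
top ball 337.7234848484848 232.61742424242422 44.0
top ball 350.3089430894309 233.65447154471542 41.0
top ball 342.65822784810126 206.56540084388186 39.5
top ball 327.97747747747746 209.35585585585585 37.0
top ball 328.2833333333333 232.0 10.0
side ball 295.9175438596491 232.43508771929822 95.0
side ball 316.94675925925924 228.05324074074073 72.0
side handle ((283.7000427246094, 293.9000244140625), (10.28591251373291, 38.013153076171875), 63.43495178222656) [[264.4000549316406, 297.8000183105469], [298.4000549316406, 280.8000183105469], [303.0000305175781, 290.0000305175781], [269.0000305175781, 307.0000305175781]]
```

View pics/a.png

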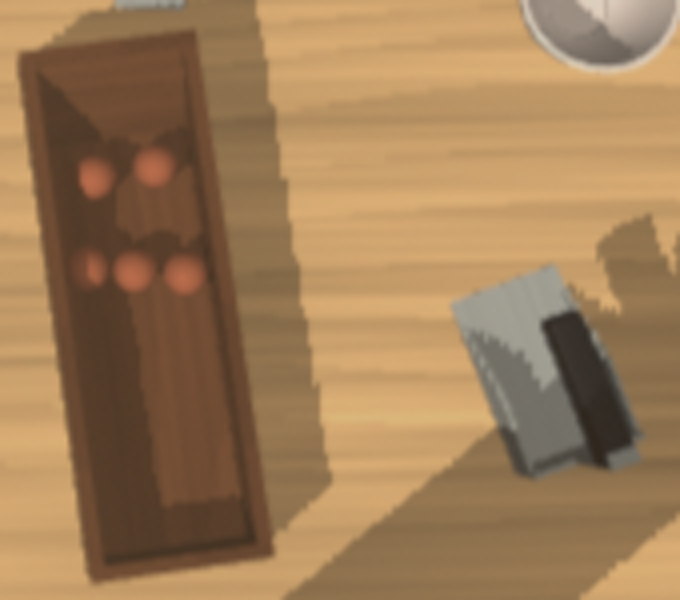

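View pics/b.png

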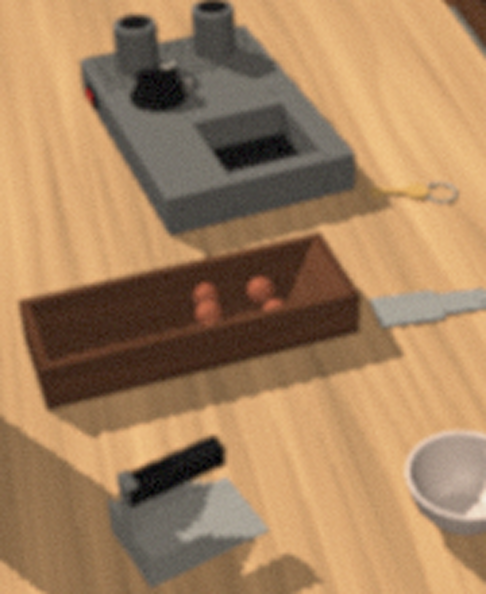

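View pics/c.png

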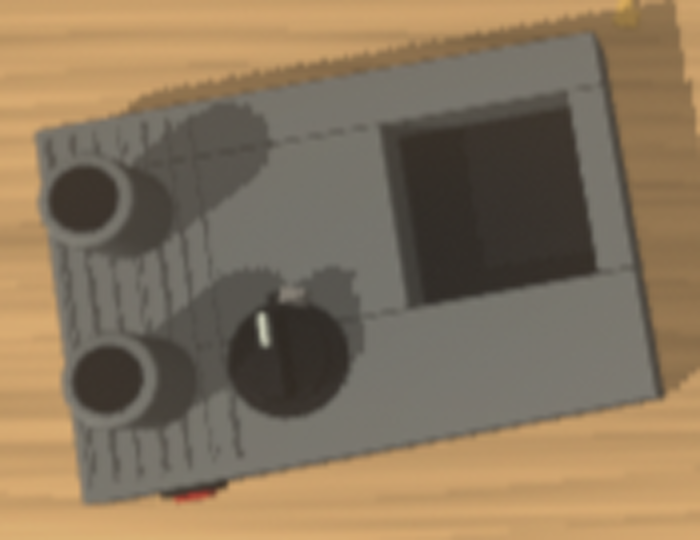

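```bash
python3 - <<'E'
from h import *
np.set_printoptions(precision=4,suppress=True)
a=lambda x,y:(305+(x+.5)/4-.5,165+(y+.5)/4-.5)
b=lambda x,y:(220+(x+.5)/2.7-.5,120+(y+.5)/2.7-.5)
c=lambda x,y:(105+(x+.5)/4-.5,140+(y+.5)/4-.5)
print("cams",ray("top",0,0)[0],ray("side",0,0)[0])
def fit(P,L):
    P=np.array(P)[:,:2]; print(P, "edges",np.linalg.norm(np.roll(P,-1,0)-P,axis=1)); return P.mean(0)
tr=[(20,55),(195,33),(272,553),(93,580)]
print("trough"); P=[onz("top",*a(*p),.045) for p in tr]; ce=fit(P,0); P=np.array(P)
d=(P[0]+P[1]-P[2]-P[3])[:2]; print("c",ce,"yaw",np.degrees(np.arctan2(d[1],d[0])))
for t,s in zip(tr,[(320,238),(357,297),(45,367),(22,302)]): print("  tri",*tri(a(*t),b(*s)))
print("warmer"); w=[(38,130),(595,33),(662,395),(85,502)]
P=np.array([onz("top",*c(*p),.045) for p in w]); ce=fit(P,0); d=(P[0]+P[1]-P[2]-P[3])[:2]; e=(P[0]+P[3]-P[1]-P[2])[:2]
print("c",ce,"yaw x",np.degrees(np.arctan2(d[1],d[0])),"yaw y",np.degrees(np.arctan2(e[1],e[0]))-90)
for t,s in zip(w,[(240,28),(353,158),(172,205),(83,62)]): print("  tri",*tri(c(*t),b(*s)))
print("well"); P=np.array([onz("top",*c(*p),.045) for p in [(382,125),(568,93),(597,270),(412,305)]]);print(fit(P,0))
print("knob disc",onz("top",*c(290,358),.064),"ducts",onz("top",*c(84,200),.1),onz("top",*c(109,380),.1),"mark",onz("top",*c(263,328),.079))
h=[(545,322),(577,310),(634,452),(602,468)]
print("handle top"); P=np.array([onz("top",*a(*p),.08) for p in h]); print(fit(P,0)); d=(P[0]+P[1]-P[2]-P[3])[:2]; print("yaw",np.degrees(np.arctan2(d[1],d[0])))
print(" tri centre",*tri(a(590,388),(283.7,293.9)))
print("lip",[onz("top",*a(*p),.001) for p in[(452,303),(553,265)]])
for p in [(337.7,232.6),(350.3,233.7),(342.7,206.6),(328,209.4),(327.5,232)]: print("ball",onz("top",*p,.02))
print("bowl",onz("top",456,163,.045),"shoehorn",onz("top",343,165,0),onz("top",344,89,0),"key",onz("top",268,117,0),onz("top",264,142,0))
E
```

```text
cams [ 0.5015 -0.0394  0.8752] [ 0.4003 -1.018   0.7816]
trough
[[ 0.6544 -0.0492]
 [ 0.6648 -0.1434]
 [ 0.3913 -0.1741]
 [ 0.3801 -0.0813]] edges [0.0948 0.2752 0.0935 0.2762]
c [ 0.5227 -0.112 ] yaw 6.534164717595243
  tri [ 0.6554 -0.0492  0.0378] 0.0007039911588115032
  tri [ 0.6645 -0.1438  0.0409] 0.0022051299583575527
  tri [ 0.392  -0.174   0.0459] 0.0011861980637437792
  tri [ 0.3804 -0.0814  0.0427] 0.0011709611891600354
warmer
[[0.675  0.3639]
 [0.7231 0.0705]
 [0.5284 0.036 ]
 [0.4799 0.3321]] edges [0.2974 0.1977 0.3    0.1976]
c [0.6016 0.2006] yaw x 9.664580683303154 yaw y 9.311539598577852
  tri [0.6716 0.3661 0.0408] 0.008375968874409116
  tri [0.7226 0.0715 0.0386] 0.004269925038518822
  tri [0.5302 0.0364 0.0381] 0.0030740230544489423
  tri [0.4804 0.3345 0.0393] 0.0012634933695005494
well
[[0.6746 0.1834]
 [0.6904 0.0849]
 [0.5948 0.0697]
 [0.5782 0.1664]] edges [0.0998 0.0968 0.0981 0.0979]
[0.6345 0.1261]
knob disc [0.5506 0.2231 0.064 ] ducts [0.6281 0.3134 0.1   ] [0.5395 0.2982 0.1   ] mark [0.565 0.232 0.079]
handle top
[[ 0.5064 -0.3115]
 [ 0.5121 -0.3282]
 [ 0.4407 -0.3525]
 [ 0.4332 -0.3357]] edges [0.0176 0.0754 0.0183 0.0771]
[ 0.4731 -0.332 ]
yaw 18.577874266378856
 tri centre [ 0.4721 -0.3356  0.0708] 0.0008701184910704584
lip [array([ 0.5185, -0.287 ,  0.001 ]), array([ 0.5384, -0.3449,  0.001 ])]
ball [ 0.5386 -0.108   0.02  ]
ball [ 0.5357 -0.1353  0.02  ]
ball [ 0.5951 -0.1206  0.02  ]
ball [ 0.5896 -0.0882  0.02  ]
ball [ 0.5404 -0.0859  0.02  ]
bowl [ 0.6828 -0.3674  0.045 ] shoehorn [ 0.6922 -0.126   0.    ] [ 0.8724 -0.1338  0.    ] key [0.8072 0.0429 0.    ] [0.7484 0.0523 0.    ]
```

The top view shows the trough (near end at about (350,307) px), with the balls around (340,220), the scoop at (441,258) with its lip towards up-left, the warmer at (193,207), and its well at (228,190). The side view agrees with this. Next I'll move above the handle.

```bash
python3 -m crank '[[[0.95,0.57,-0.3,0,0,0.02],[0.95,0.57,-0.3,0,0,0.02],[0.95,0.57,-0.3,0,0,0.02],[0.95,0.57,-0.3,0,0,0.02],[0.95,0.57,-0.3,0,0,0.02],[0.95,0.57,-0.3,0,0,0.02],[0.95,0.57,-0.3,0,0,0.02],[0.95,0.57,-0.3,0,0,0.02],[0.95,0.57,-0.3,0,0,0.02],[0.95,0.57,-0.3,0,0,0.02],[0.95,0.57,-0.3,0,0,0.02],[0.95,0.57,-0.3,0,0,0.02],[0.95,0.57,-0.3,0,0,0.02],[0.95,0.57,-0.3,0,0,0.02],[0.95,0.57,-0.3,0,0,0.02],[0.95,0.57,-0.3,0,0,0.02],[0.95,0.57,-0.3,0,0,0.02],[0,0,0,0,0,0],[0,0,0,0,0,0]]]' 0.6; python3 -c "
from workcell import bot
print(bot.get_obs()['q'].round(2))"
```

```text
time: 1.68
ee_pos: [0.4751, -0.334, 0.1473]
tcp_rot: [-179.9, 0.1, 18.5]
wrist_force: [-0.8, 0.4, -0.2]
opening: 0.0513
grasp_force: 0.0
[-3.5100e+01  8.4600e+00  2.5100e+00  8.4150e+01 -1.0000e-02  1.2643e+02]
```

```bash
python3 -m crank '[[[0,0,-0.9,0,0,0],[0,0,-0.9,0,0,0],[0,0,-0.9,0,0,0],[0,0,-0.9,0,0,0],[0,0,-0.1,0,0,0],[0,0,0,0,0,0]]]' && python3 -m crank '[[[0,0,0,0,0,0],[0,0,0,0,0,0],[0,0,0,0,0,0],[0,0,0,0,0,0],[0,0,0,0,0,0],[0,0,0,0,0,0]]]' 0 80; python3 - <<'E'
from h import *
cv2.imwrite("pics/s1.png",cv2.resize(bot.camera("side")[220:350,180:360,::-1],None,fx=3,fy=3))
E
```

```text
time: 2.18
ee_pos: [0.4737, -0.335, 0.0737]
tcp_rot: [-179.9, 0.1, 18.3]
wrist_force: [-0.5, -0.1, -0.1]
opening: 0.0512
grasp_force: 0.0
time: 2.68
ee_pos: [0.4754, -0.3352, 0.0757]
tcp_rot: [179.9, -0.1, 18.4]
wrist_force: [-0.5, 0.5, 6.3]
opening: 0.0163
grasp_force: 80.0
```

View pics/s1.png

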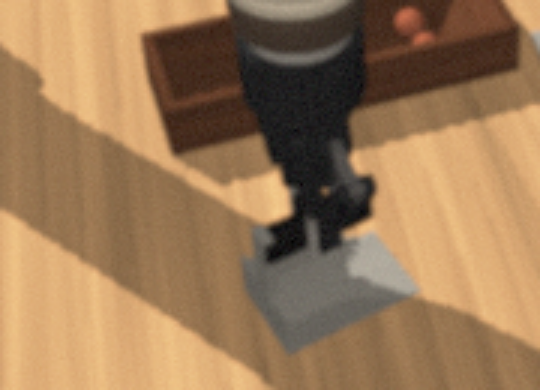

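```bash
python3 -m crank '[[[0,0,0.4,0,0,0],[0,0,0.8,0,0,0],[0,0,0.9,0,0,0],[0,0,0.9,0,0,0],[0,0,0.8,0,0,0],[-0.14,0.7,0,0,0,-0.15],[-0.14,0.97,0,0,0,-0.16],[-0.14,0.97,0,0,0,-0.16],[-0.14,0.97,0,0,0,-0.16],[-0.14,0.97,0,0,0,-0.16],[-0.14,0.97,0,0,0,-0.16],[-0.14,0.97,0,0,0,-0.16],[-0.14,0.97,0,0,0,-0.16],[-0.14,0.97,0,0,0,-0.16],[-0.14,0.97,0,0,0,-0.16],[-0.14,0.97,0,0,0,-0.16],[-0.03,0.3,0,0,0,-0.01],[0,0,0,0,0,0],[0,0,0,0,0,0]]]'; python3 - <<'E'
from h import *
T=bot.camera("top")[:,:,::-1];S=bot.camera("side")[:,:,::-1]
cv2.imwrite("pics/t2.png",T);cv2.imwrite("pics/s2.png",S)
cv2.imwrite("pics/m2.png",np.hstack([cv2.resize(T[160:320,280:400],None,fx=3,fy=3),cv2.resize(S[160:320,220:360],None,fx=3,fy=3)]))
E
```

```text
time: 4.32
ee_pos: [0.4437, -0.121, 0.1506]
tcp_rot: [180.0, -0.0, 6.3]
wrist_force: [0.7, -0.3, -2.2]
opening: 0.0166
grasp_force: 79.0
```

View pics/m2.png

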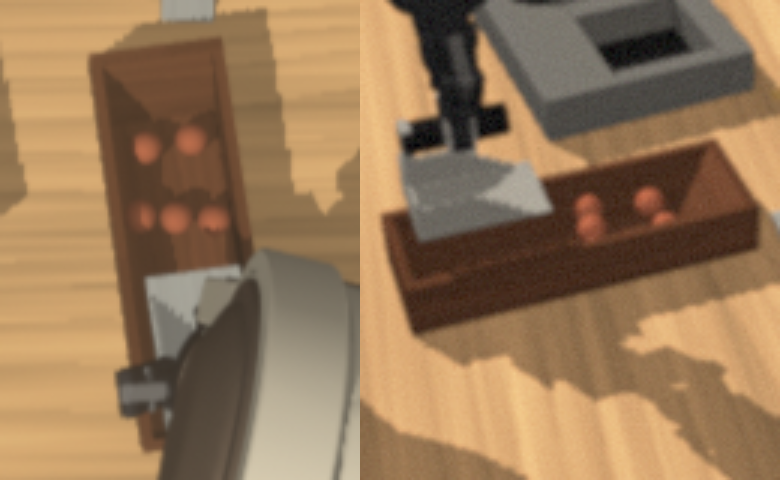

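```bash
python3 - <<'E'
from h import *
np.set_printoptions(precision=4,suppress=True)
L=tri((328.7,252.4),(275.7,215.6));R=tri((360,248.4),(283.6,230.4)); print(L,R)
for z in(.073,.077): print(onz("top",328.7,252.4,z),onz("top",360,248.4,z))
y=np.radians(6.5);A=np.array([[np.cos(y),np.sin(y)],[-np.sin(y),np.cos(y)]])
for p in (L[0],R[0],[.4437,-.121]): print(A@(np.array(p[:2])-[.5227,-.112]))
E
```

```text
(array([ 0.496 , -0.0845,  0.07  ]), np.float64(0.0015942912461309909)) (array([ 0.5034, -0.148 ,  0.074 ]), np.float64(3.552545538588851e-05))
[ 0.4968 -0.0844  0.073 ] [ 0.5034 -0.1481  0.073 ]
[ 0.4968 -0.0842  0.077 ] [ 0.5034 -0.1476  0.077 ]
[-0.0234  0.0304]
[-0.0233 -0.0336]
[-0.0795  0.    ]
```

```bash
python3 -m crank '[[[0,0.08,-0.6,0,0,0],[0,0,-0.8,0,0,0],[0,0,-0.8,0,0,0],[0,0,-0.6,0,0,0],[0,0,-0.3,0,0,0],[0,0,-0.1,0,0,0],[0,0,0,0,0,0],[0,0,0,0,0,0]]]' && python3 -m crank '[[[0,0,-0.05,0,0,0],[0,0,-0.05,0,0,0],[0,0,0,0,0,0],[0,0,0,0,0,0]]]'
```

```text
time: 5.08
ee_pos: [0.4438, -0.1194, 0.0868]
tcp_rot: [180.0, -0.0, 6.3]
wrist_force: [0.6, 0.5, -2.2]
opening: 0.0166
grasp_force: 79.0
time: 5.42
ee_pos: [0.4436, -0.1192, 0.0845]
tcp_rot: [180.0, -0.0, 6.3]
wrist_force: [0.3, -0.0, -2.4]
opening: 0.0165
grasp_force: 79.0
```

```bash
python3 -m crank '[[[0,0,-0.06,0,0,0],[0,0,0,0,0,0],[0,0,0,0,0,0]]]' && python3 -m crank '[[[0,0,-0.05,0,0,0],[0,0,0,0,0,0],[0,0,0,0,0,0]]]'
```

```text
time: 5.67
ee_pos: [0.4437, -0.1192, 0.0837]
tcp_rot: [180.0, -0.0, 6.3]
wrist_force: [-1.3, 2.0, 4.7]
opening: 0.0167
grasp_force: 79.8
time: 5.92
ee_pos: [0.4437, -0.119, 0.0836]
tcp_rot: [180.0, -0.1, 6.3]
wrist_force: [-6.0, 3.4, 13.0]
opening: 0.0161
grasp_force: 81.2
```

```bash
python3 -m crank '[[[0,0,0.03,0,0,0],[0.3,0.034,0,0,0,0],[0.3,0.034,0,0,0,0],[0.3,0.034,0,0,0,0],[0.3,0.034,0,0,0,0],[0.3,0.034,0,0,0,0],[0.3,0.034,0,0,0,0],[0.3,0.034,0,0,0,0],[0.3,0.034,0,0,0,0],[0.3,0.034,0,0,0,0],[0.3,0.034,0,0,0,0],[0.3,0.034,0,0,0,0],[0.3,0.034,0,0,0,0],[0.3,0.034,0,0,0,0],[0.3,0.034,0,0,0,0],[0.3,0.034,0,0,0,0],[0.3,0.034,0,0,0,0],[0.3,0.034,0,0,0,0]]]' && python3 -m crank '[[[0.2,0.023,0,0,0,0],[0,0,0,0,0,0],[0,0,0,0,0,0],[0,0,0,0,0,0],[0,0,0,0,0,0],[0,0,0,0,0,0]]]'; python3 - <<'E'
from h import *
T=bot.camera("top")[:,:,::-1];S=bot.camera("side")[:,:,::-1]
cv2.imwrite("pics/m3.png",np.hstack([cv2.resize(T[160:320,280:400],None,fx=3,fy=3),cv2.resize(S[160:320,220:360],None,fx=3,fy=3)]))
E
```

```text
time: 7.42
ee_pos: [0.5454, -0.1079, 0.0836]
tcp_rot: [180.0, 0.0, 6.2]
wrist_force: [-7.6, 0.4, 10.0]
opening: 0.0163
grasp_force: 80.7
time: 7.92
ee_pos: [0.5499, -0.1074, 0.0836]
tcp_rot: [180.0, -0.1, 6.3]
wrist_force: [-1.0, 1.0, 5.2]
opening: 0.0167
grasp_force: 80.2
```

View pics/m3.png

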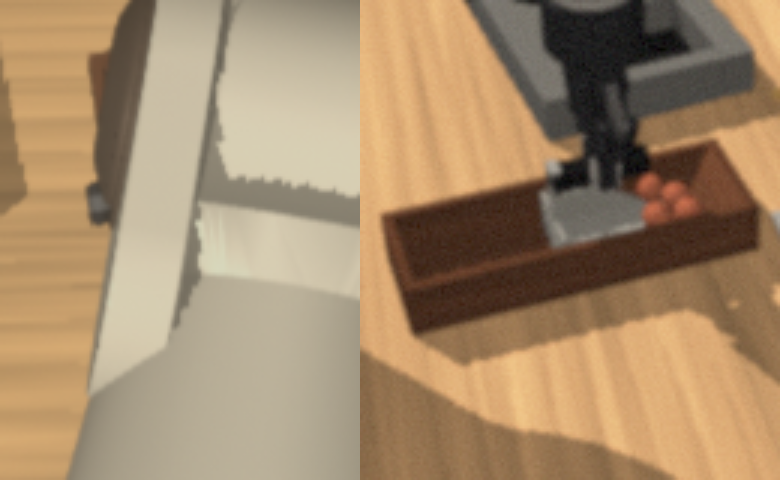

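```bash
python3 -m crank '[[[0.12,0.014,0,0,0,0],[0.12,0.014,0,0,0,0],[0.09,0.01,0.1,0.041,-0.36,0],[0.09,0.01,0.1,0.041,-0.36,0],[0.09,0.01,0.1,0.041,-0.36,0],[0.12,0.013,0.085,0.041,-0.36,0],[0.12,0.013,0.085,0.041,-0.36,0],[0.12,0.013,0.085,0.041,-0.36,0],[0,0,0,0,0,0],[0,0,0,0,0,0],[0,0,0,0,0,0],[0,0,0.17,0.041,-0.36,0],[0,0,0.17,0.041,-0.36,0],[0,0,0.17,0.041,-0.36,0],[0,0,0,0,0,0],[0,0,0,0,0,0]]]'; python3 - <<'E'
from h import *
S=bot.camera("side")[:,:,::-1]
cv2.imwrite("pics/m4.png",cv2.resize(S[160:300,240:360],None,fx=4,fy=4))
E
```

```text
time: 9.35
ee_pos: [0.5666, -0.1053, 0.1039]
tcp_rot: [-179.9, -22.3, 6.2]
wrist_force: [1.3, -0.5, -2.8]
opening: 0.0167
grasp_force: 79.0
```

View pics/m4.png

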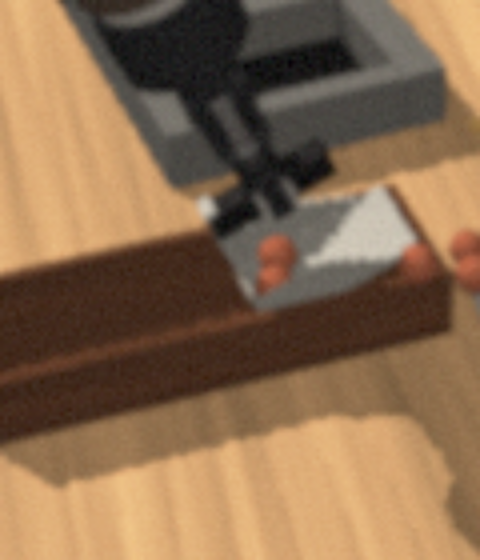

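```bash
python3 - <<'E'
from h import *
np.set_printoptions(precision=4,suppress=True)
for n in("side","top","side"):
    im=bot.camera(n)[:,:,::-1].copy(); cv2.imwrite(f"pics/{n}5.png",im)
    h=cv2.cvtColor(im,cv2.COLOR_BGR2HSV); m=cv2.inRange(h,(0,110,90),(9,255,255))
    for c in blobs(im,m,(225,160,420,300) if n=="side" else (280,20,420,320),6):
        M=cv2.moments(c);u,v=M["m10"]/M["m00"],M["m01"]/M["m00"];print(n,u,v,M["m00"],onz(n,u,v,.012),onz(n,u,v,.05))
E
```

```text
side 358.23991507431 224.98938428874732 78.5 [ 0.6936 -0.0961  0.012 ] [ 0.6791 -0.1416  0.05  ]
side 305.79273504273505 225.78205128205127 78.0 [ 0.5683 -0.0674  0.012 ] [ 0.56   -0.1143  0.05  ]
side 344.0222222222222 225.58730158730157 52.5 [ 0.6593 -0.0897  0.012 ] [ 0.6465 -0.1356  0.05  ]
top 353.9310344827586 180.91570881226053 43.5 [ 0.6531 -0.1482  0.012 ] [ 0.6464 -0.1434  0.05  ]
top 337.73429951690815 164.31884057971016 34.5 [ 0.6913 -0.1131  0.012 ] [ 0.683  -0.1098  0.05  ]
top 321.05925925925925 158.69629629629628 22.5 [ 0.7048 -0.0761  0.012 ] [ 0.6958 -0.0744  0.05  ]
side 305.59071729957805 225.12447257383965 79.0 [ 0.5683 -0.0647  0.012 ] [ 0.56   -0.1118  0.05  ]
side 359.7316017316017 224.27056277056275 77.0 [ 0.698  -0.0942  0.012 ] [ 0.6833 -0.1399  0.05  ]
side 344.38095238095235 225.57422969187675 59.5 [ 0.6601 -0.0899  0.012 ] [ 0.6473 -0.1357  0.05  ]
```

```bash
python3 - <<'E'
from h import *
np.set_printoptions(precision=4,suppress=True)
y=np.radians(6.5);A=np.array([[np.cos(y),np.sin(y)],[-np.sin(y),np.cos(y)]])
p,e=tri((353.9,180.9),(344.2,225.6));print("b3",p,e,A@(p[:2]-[.5227,-.112]))
for k in range(3):
    im=bot.camera("top")[:,:,::-1].copy(); h=cv2.cvtColor(im,cv2.COLOR_BGR2HSV); m=cv2.inRange(h,(0,110,90),(9,255,255))
    for c in blobs(im,m,(280,20,420,320),6):
        (u,v),r=cv2.minEnclosingCircle(c);M=cv2.moments(c);u,v=M["m10"]/M["m00"],M["m01"]/M["m00"];print(k,u,v,r,M["m00"],onz("top",u,v,.012))
E
```

```text
b3 [ 0.6452 -0.1426  0.0557] 0.0004624026820553012 [ 0.1182 -0.0442]
0 354.1666666666667 180.73703703703703 4.344934463500977 45.0 [ 0.6535 -0.1487  0.012 ]
0 337.7257383966245 164.45147679324893 4.031229019165039 39.5 [ 0.691  -0.1131  0.012 ]
0 319.5 155.3174603174603 3.3748486042022705 21.0 [ 0.7126 -0.0727  0.012 ]
1 354.04761904761904 180.93650793650792 4.472236156463623 42.0 [ 0.653  -0.1484  0.012 ]
1 337.5844748858447 164.4337899543379 4.249271869659424 36.5 [ 0.6911 -0.1127  0.012 ]
1 318.7708333333333 153.39583333333334 3.2650692462921143 24.0 [ 0.717  -0.0712  0.012 ]
2 354.07608695652175 180.75 4.3288655281066895 46.0 [ 0.6534 -0.1485  0.012 ]
2 337.66228070175436 164.38596491228068 4.08333158493042 38.0 [ 0.6912 -0.1129  0.012 ]
2 317.88652482269504 152.36170212765958 3.3748438358306885 23.5 [ 0.7194 -0.0693  0.012 ]
```

```bash
cat > look.py <<'E'
from h import *
import sys
np.set_printoptions(precision=4,suppress=True)
for n in sys.argv[1:]:
    im=bot.camera(n)[:,:,::-1].copy(); h=cv2.cvtColor(im,cv2.COLOR_BGR2HSV); m=cv2.inRange(h,(0,110,90),(9,255,255))
    for c in blobs(im,m,(200,160,460,330) if n=="side" else (180,20,480,320),6):
        M=cv2.moments(c);u,v=M["m10"]/M["m00"],M["m01"]/M["m00"];print(n,np.round([u,v,M["m00"]],1),onz(n,u,v,.012))
E
python3 -m crank '[[[0,0.02,0.3,0,0,0],[0,0,0.6,0,0,0],[0,0,0.8,0,0,0],[0,0,0.8,0,0,0],[0,0,0.8,0,0,0],[0,0,0.4,0,0,0],[0,0,0,0,0,0]]]'; python3 look.py top side
```

```text
time: 10.28
ee_pos: [0.568, -0.1051, 0.1815]
tcp_rot: [180.0, -22.7, 6.3]
wrist_force: [-0.1, -0.8, -3.3]
opening: 0.0166
grasp_force: 79.1
top [337.8 164.4  39. ] [ 0.6911 -0.1132  0.012 ]
top [317.6 150.8  28.5] [ 0.7231 -0.0688  0.012 ]
side [304.9 198.8  76.5] [0.5889 0.0446 0.012 ]
side [343.7 225.1  66.5] [ 0.6591 -0.0876  0.012 ]
side [358.5 228.5  39. ] [ 0.6903 -0.1092  0.012 ]
side [366.1 216.6  31.5] [ 0.7221 -0.0687  0.012 ]
```

```bash
python3 -m crank '[[[0.1,0.2,0,0,0,0.3],[0.2,0.4,-0.05,0,0,0.6],[0.27,0.5,-0.05,0,0,0.9],[0.27,0.5,-0.05,0,0,0.9],[0.27,0.5,-0.05,0,0,0.9],[0.27,0.5,-0.05,0,0,0.9],[0.27,0.5,-0.05,0,0,0.9],[0.27,0.5,-0.05,0,0,0.9],[0.27,0.5,-0.05,0,0,0.9],[0.27,0.5,-0.05,0,0,0.9],[0.27,0.5,-0.05,0,0,0.9],[0.27,0.5,-0.05,0,0,0.9],[0.27,0.5,-0.05,0,0,0.9],[0.27,0.5,-0.05,0,0,0.9],[0.27,0.5,-0.05,0,0,0.9],[0.2,0.4,-0.05,0,0,0.6],[0,0,0,0,0,0.3],[0,0,0,0,0,0],[0,0,0,0,0,0]]]'; python3 look.py side top; python3 -c "
from workcell import bot
print(bot.get_obs()['q'].round(1))"
```

```text
time: 11.97
ee_pos: [0.647, 0.0452, 0.1615]
tcp_rot: [-179.8, -22.4, 99.0]
wrist_force: [-0.8, -0.3, -2.5]
opening: 0.0165
grasp_force: 79.1
side [343.5 225.5  72.5] [ 0.6582 -0.089   0.012 ]
side [358.3 228.3  43. ] [ 0.6902 -0.1083  0.012 ]
side [366.3 216.8  36.5] [ 0.7223 -0.0697  0.012 ]
side [319.5 169.    9. ] [0.6591 0.1785 0.012 ]
[-4.8 22.4 18.8 92.1 21.7 75.2]
```

```bash
python3 -m crank '[[[0,0,-0.33,-0.64,-0.102,0],[0,0,-0.33,-0.64,-0.102,0],[0,0,-0.33,-0.64,-0.102,0],[0,0,-0.33,-0.64,-0.102,0],[0,0,-0.33,-0.64,-0.102,0],[-0.0355,0.212,0.122,-0.43,-0.068,0],[-0.0355,0.212,0.122,-0.43,-0.068,0],[-0.0355,0.212,0.122,-0.43,-0.068,0],[-0.0355,0.212,0.122,-0.43,-0.068,0],[-0.0355,0.212,0.122,-0.43,-0.068,0],[0,0,0,0,0,0],[0,0,0,0,0,0],[0,0,0,0,0,0],[0,0,0,0,0,0]]]'; python3 -m crank '[[[-0.039,0.236,0.062,-0.43,-0.068,0],[-0.039,0.236,0.062,-0.43,-0.068,0],[-0.039,0.236,0.062,-0.43,-0.068,0],[-0.039,0.236,0.062,-0.43,-0.068,0],[-0.039,0.236,0.062,-0.43,-0.068,0],[0,0,0,0,0,0],[0,0,0,0,0,0],[0,0,0,0,0,0],[0,0,0,0,0,0],[0,0,0,0,0,0]]]'; python3 look.py side top
```

```text
time: 13.23
ee_pos: [0.6435, 0.0656, 0.1423]
tcp_rot: [-179.9, 14.8, 99.0]
wrist_force: [0.3, -0.3, -2.6]
opening: 0.0167
grasp_force: 79.0
time: 14.07
ee_pos: [0.6398, 0.0891, 0.1488]
tcp_rot: [-179.9, 29.7, 99.0]
wrist_force: [0.6, 0.5, -4.1]
opening: 0.0166
grasp_force: 79.1
side [343.6 225.1  75.5] [ 0.6588 -0.0876  0.012 ]
side [358.4 228.2  44. ] [ 0.6905 -0.1084  0.012 ]
side [366.1 216.6  35. ] [ 0.7223 -0.0685  0.012 ]
side [305.  170.9  18.5] [0.6166 0.1793 0.012 ]
top [354.2 181.1  48. ] [ 0.6527 -0.1488  0.012 ]
top [337.8 164.2  44. ] [ 0.6916 -0.1133  0.012 ]
top [213.9 195.5   7.5] [0.626  0.1615 0.012 ]
```

```bash
python3 -m crank '[[[0,-0.3,0.6,0.61,0.096,0],[0,-0.3,0.6,0.61,0.096,0],[0,-0.3,0.6,0.61,0.096,0],[0,-0.9,0.2,0.61,0.096,0],[0,-0.9,0.2,0.61,0.096,0],[0,-0.9,0.2,0.61,0.096,0],[0,-0.9,0.2,0.61,0.096,0],[0.02,-0.95,0,0,0,-0.12],[0.02,-0.95,0,0,0,-0.12],[0.02,-0.95,0,0,0,-0.12],[0.02,-0.95,0,0,0,-0.12],[0.02,-0.95,0,0,0,-0.12],[0.02,-0.95,0,0,0,-0.12],[0.02,-0.95,0,0,0,-0.12],[0.02,-0.95,0,0,0,-0.12],[0.02,-0.95,0,0,0,-0.12],[0.02,-0.95,0,0,0,-0.12],[0.02,-0.95,0,0,0,-0.12],[0.02,-0.9,0,0,0,0],[0,0,0,0,0,0]]]'; python3 look.py top side
```

```text
time: 15.83
ee_pos: [0.644, -0.2306, 0.2]
tcp_rot: [-179.9, 0.1, 89.9]
wrist_force: [-0.3, 0.5, -1.9]
opening: 0.0165
grasp_force: 79.1
top [212.2 197.9  53.5] [0.6207 0.1652 0.012 ]
top [354.4 180.9  51. ] [ 0.6531 -0.1491  0.012 ]
top [337.8 164.3  38.5] [ 0.6915 -0.1134  0.012 ]
top [209.6 177.4  30.5] [0.6665 0.1714 0.012 ]
top [317.4 150.8  27. ] [ 0.7229 -0.0684  0.012 ]
side [306.6 171.3  40.5] [0.6205 0.1757 0.012 ]
side [320.6 167.8  25.5] [0.6636 0.1841 0.012 ]
```

```bash
python3 -m crank '[[[0,0,-0.9,0,0,0],[0,0,-0.9,0,0,0],[0,0,-0.9,0,0,0],[0,0,-0.9,0,0,0],[0,0.3,0,0,0,0],[0,0.3,0,0,0,0],[0,0.13,0,0,0,0],[0,0.13,0,0,0,0],[0,0.13,0,0,0,0],[0,0.13,0,0,0,0],[0,0.13,0,0,0,0],[0,0.13,0,0,0,0],[0,0.13,0,0,0,0],[0,0.13,0,0,0,0],[0,0.13,0,0,0,0],[0,0,0,0,0,0],[0,-0.3,0.8,0,0,0],[0,-0.2,0.8,0,0,0],[0,0,0.4,0,0,0],[0,0,0,0,0,0]]]'; python3 look.py top side
```

```text
time: 17.6
ee_pos: [0.6452, -0.202, 0.1707]
tcp_rot: [179.9, 0.1, 90.0]
wrist_force: [-0.4, 0.3, -2.1]
opening: 0.0167
grasp_force: 79.1
top [212.7 197.9  47.5] [0.6207 0.164  0.012 ]
top [338.  164.3  39.5] [ 0.6915 -0.1136  0.012 ]
top [209.2 177.1  32. ] [0.6672 0.1721 0.012 ]
top [317.9 150.6  26. ] [ 0.7234 -0.0694  0.012 ]
top [335.3 287.8  11. ] [ 0.4206 -0.1001  0.012 ]
side [245.1 240.5  66.5] [ 0.4174 -0.0868  0.012 ]
side [306.5 171.3  38.5] [0.6203 0.1761 0.012 ]
side [321.5 167.1  32. ] [0.667  0.1872 0.012 ]
side [366.9 215.9  17. ] [ 0.725  -0.0665  0.012 ]
```

```bash
python3 -m crank '[[[0.9,0.2,-0.2,0,0,0],[0.9,0.2,-0.2,0,0,0],[0.9,0,-0.2,0,0,0],[0.2,0,-0.4,0,0,0],[0,0,-0.5,0,0,0],[0,0,0,0,0,0],[0,0,0,0,0,0]]]'; python3 -c "
from workcell import bot
print(bot.get_obs()['q'].round(1))"; python3 look.py top
```

```text
time: 18.28
ee_pos: [0.7012, -0.1935, 0.1368]
tcp_rot: [-179.8, 0.0, 90.0]
wrist_force: [-0.1, -0.1, -2.9]
opening: 0.0163
grasp_force: 79.4
[-15.4  29.9  28.5  88.8  -0.1  74.6]
top [212.4 197.9  53.5] [0.6207 0.1646 0.012 ]
top [338.  164.3  44.5] [ 0.6913 -0.1137  0.012 ]
top [317.6 150.7  28. ] [ 0.7233 -0.0688  0.012 ]
top [209.5 176.6  22. ] [0.6683 0.1715 0.012 ]
top [337.  295.6  10.5] [ 0.4041 -0.1033  0.012 ]
```

```bash
python3 -m crank '[[[0.08,0,-0.9,0,0,0],[0,0,-0.9,0,0,0],[0,0,-0.5,0,0,0],[0,0,-0.37,0,0,0],[0.035,0.2,0,0,0,0.1],[0.035,0.25,0,0,0,0.1],[0.035,0.25,0,0,0,0.1],[0.035,0.25,0,0,0,0.1],[0.035,0.25,0,0,0,0.1],[0.035,0.25,0,0,0,0.1],[0.035,0.25,0,0,0,0.1],[0.035,0.25,0,0,0,0.1],[0.035,0.25,0,0,0,0.1],[0.035,0.25,0,0,0,0.1],[0.035,0.25,0,0,0,0.1],[0.035,0.25,0,0,0,0.1],[0.035,0.2,0,0,0,0.1],[0.035,0.15,0,0,0,0.08]]]'; python3 look.py top side
```

```text
time: 19.83
ee_pos: [0.7139, -0.1271, 0.085]
tcp_rot: [-179.9, 0.1, 99.6]
wrist_force: [0.8, -0.3, -2.7]
opening: 0.0165
grasp_force: 79.4
top [212.5 198.1  40.5] [0.6203 0.1643 0.012 ]
top [310.2 164.6  35. ] [ 0.6918 -0.0515  0.012 ]
top [209.5 177.1  31. ] [0.6673 0.1716 0.012 ]
top [311.4 151.2  30.5] [ 0.7224 -0.0549  0.012 ]
side [240.5 241.6  66. ] [ 0.4065 -0.0879  0.012 ]
side [306.4 171.1  38. ] [0.6203 0.1769 0.012 ]
side [321.6 167.6  37.5] [0.6666 0.1841 0.012 ]
side [352.  214.5  32. ] [ 0.6904 -0.0515  0.012 ]
side [362.2 214.4   7.5] [ 0.7155 -0.0574  0.012 ]
```

```bash
python3 -m crank '[[[-0.032,0.2465,0,0,0,0],[-0.032,0.2465,0,0,0,0],[-0.032,0.2465,0,0,0,0],[-0.032,0.2465,0,0,0,0],[-0.032,0.2465,0,0,0,0],[-0.032,0.2465,0,0,0,0],[-0.032,0.2465,0,0,0,0],[-0.032,0.2465,0,0,0,0],[-0.032,0.2465,0,0,0,0],[-0.032,0.2465,0,0,0,0],[-0.032,0.2465,0,0,0,0],[-0.032,0.2465,0,0,0,0],[-0.032,0.2465,0,0,0,0],[-0.032,0.2465,0,0,0,0],[-0.032,0.2465,0,0,0,0],[-0.03,0.2,0,0,0,0],[0,0,-0.2,0,0,0],[0,0,-0.2,0,0,0],[0,0,0,0,0,0]]]'; python3 look.py top side
```

```text
time: 21.52
ee_pos: [0.7034, -0.0498, 0.076]
tcp_rot: [-179.9, 0.1, 99.5]
wrist_force: [-0.1, 0.3, -1.9]
opening: 0.0167
grasp_force: 79.4
top [212.8 197.8  49.5] [0.6209 0.1638 0.012 ]
top [209.5 177.1  34.5] [0.6671 0.1716 0.012 ]
side [240.7 241.5  66. ] [ 0.4068 -0.0878  0.012 ]
side [306.5 171.3  38.5] [0.6204 0.1759 0.012 ]
side [321.6 167.7  38.5] [0.6666 0.1837 0.012 ]
side [340.5 199.   33.5] [0.6797 0.0206 0.012 ]
```

```bash
python3 -m crank '[[[-0.041,0.2465,-0.02,0,0,0],[-0.041,0.2465,0,0,0,0],[-0.041,0.2465,0,0,0,0],[-0.041,0.2465,0,0,0,0],[-0.041,0.2465,0,0,0,0],[-0.041,0.2465,0,0,0,0],[-0.025,0.148,0,0,0,0],[-0.025,0.148,0,0,0,0],[-0.025,0.148,0,0,0,0],[-0.025,0.148,0,0,0,0],[-0.025,0.148,0,0,0,0],[0,0,0,0,0,0]]]'; python3 look.py side top
```

```text
time: 22.62
ee_pos: [0.6961, -0.0048, 0.0765]
tcp_rot: [-179.9, 0.0, 99.5]
wrist_force: [-0.5, 0.1, -3.6]
opening: 0.0163
grasp_force: 79.5
side [240.5 241.7  67.5] [ 0.4063 -0.0882  0.012 ]
side [321.7 167.6  39.5] [0.6667 0.1841 0.012 ]
side [306.4 171.3  38.5] [0.6203 0.1762 0.012 ]
side [335.8 191.7  38. ] [0.676  0.0563 0.012 ]
top [336.6 295.5  26.5] [ 0.4043 -0.1025  0.012 ]
top [208.6 176.5  22.5] [0.6685 0.1734 0.012 ]
```

```bash
python3 -m crank '[[[-0.019,0.115,-0.03,0,0,0],[-0.019,0.115,0,0,0,0],[-0.019,0.115,0,0,0,0],[0,0,0,0,0,0],[0,0,0,0,0,0]]]'; python3 look.py side
```

```text
time: 23.13
ee_pos: [0.695, 0.0019, 0.076]
tcp_rot: [-179.9, 0.1, 99.5]
wrist_force: [-0.1, -0.5, -3.6]
opening: 0.0165
grasp_force: 79.4
side [240.7 241.4  68. ] [ 0.4068 -0.0875  0.012 ]
side [321.7 167.7  39. ] [0.6667 0.184  0.012 ]
side [336.5 192.   38. ] [0.6774 0.0544 0.012 ]
side [306.4 171.3  38. ] [0.6203 0.176  0.012 ]
```

```bash
python3 -m crank '[[[0.018,-0.108,0.09,0.358,0.06,0],[0.018,-0.108,0.09,0.358,0.06,0],[0.025,-0.148,0.08,0.358,0.06,0],[0.025,-0.148,0.08,0.358,0.06,0],[0.02,-0.123,0.055,0.358,0.06,0],[0.02,-0.123,0.055,0.358,0.06,0],[0.02,-0.123,0.055,0.358,0.06,0],[0.02,-0.123,0.055,0.358,0.06,0],[0,0,0,0,0,0],[0,0,0,0,0,0],[0,0,0,0,0,0]]]'; python3 look.py side; python3 - <<'E'
from h import *
S=bot.camera("side")[:,:,::-1]
cv2.imwrite("pics/m9.png",cv2.resize(S[130:270,270:400],None,fx=4,fy=4))
E
```

```text
time: 24.1
ee_pos: [0.6984, -0.0184, 0.0871]
tcp_rot: [-179.9, -19.8, 99.5]
wrist_force: [0.3, -1.0, -4.2]
opening: 0.0162
grasp_force: 79.4
side [240.6 241.7  67. ] [ 0.4065 -0.0884  0.012 ]
side [306.5 171.3  39.5] [0.6205 0.1759 0.012 ]
side [321.6 167.6  39. ] [0.6666 0.1843 0.012 ]
side [349.  203.6   8.5] [ 0.6958 -0.0047  0.012 ]
```

View pics/m9.png

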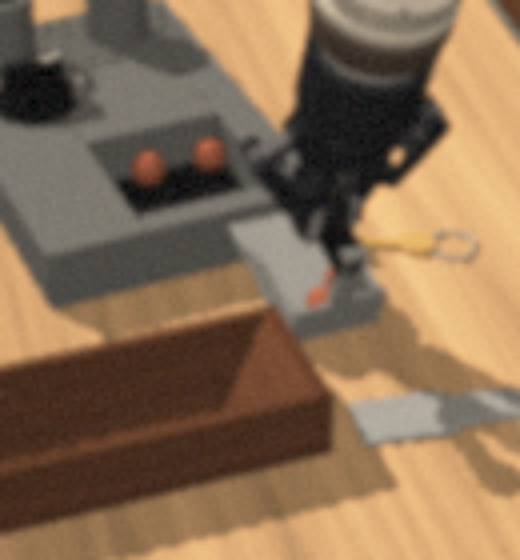

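```bash
python3 -m crank '[[[0,-0.1,0.4,0,0,0],[0,-0.1,0.7,0,0,0],[0,0,0.9,0,0,0],[0,0,0.9,0,0,0],[0,0,0.8,0,0,0],[-0.3,0.4,0,0,0,0],[-0.6,0.75,0,0,0,0],[-0.6,0.8,0,0,0,0],[-0.6,0.8,0,0,0,0],[-0.4,0.6,0,0,0,0],[0,0,0,0,0,0],[0,0,0,0,0,0]]]'; python3 look.py side top
```

```text
time: 25.2
ee_pos: [0.6482, 0.0452, 0.1624]
tcp_rot: [-180.0, -19.9, 99.6]
wrist_force: [0.3, -0.0, -2.3]
opening: 0.0161
grasp_force: 79.5
side [240.6 241.6  65.5] [ 0.4065 -0.0881  0.012 ]
side [306.3 171.3  37. ] [0.6199 0.1758 0.012 ]
side [321.3 168.6   9. ] [0.6645 0.1795 0.012 ]
top [212.8 197.8  41.5] [0.621  0.1639 0.012 ]
top [209.6 176.9  33. ] [0.6677 0.1714 0.012 ]
```

```bash
python3 -m crank '[[[0,0,-0.33,-0.572,-0.096,0],[0,0,-0.33,-0.572,-0.096,0],[0,0,-0.33,-0.572,-0.096,0],[0,0,-0.33,-0.572,-0.096,0],[0,0,-0.33,-0.572,-0.096,0],[-0.0355,0.212,0.122,-0.43,-0.072,0],[-0.0355,0.212,0.122,-0.43,-0.072,0],[-0.0355,0.212,0.122,-0.43,-0.072,0],[-0.0355,0.212,0.122,-0.43,-0.072,0],[-0.0355,0.212,0.122,-0.43,-0.072,0],[0,0,0,0,0,0],[0,0,0,0,0,0],[0,0,0,0,0,0],[0,0,0,0,0,0]]]'; python3 -m crank '[[[-0.039,0.236,0.062,-0.43,-0.072,0],[-0.039,0.236,0.062,-0.43,-0.072,0],[-0.039,0.236,0.062,-0.43,-0.072,0],[-0.039,0.236,0.062,-0.43,-0.072,0],[-0.039,0.236,0.062,-0.43,-0.072,0],[0,0,0,0,0,0],[0,0,0,0,0,0],[0,0,0,0,0,0],[0,0,0,0,0,0],[0,0,0,0,0,0]]]'; python3 -m crank '[[[0,-0.3,0.6,0.6,0.1,0],[0,-0.3,0.6,0.6,0.1,0],[0,-0.3,0.6,0.6,0.1,0],[0,-0.9,0.3,0.6,0.1,0],[0,-0.9,0.2,0.6,0.1,0],[0,-0.9,0.2,0.6,0.1,0],[0,-0.9,0,0.6,0.1,0],[-0.3,-0.8,0,0,0,0],[-0.3,-0.8,0,0,0,0],[-0.3,-0.6,0,0,0,0],[0,0,0,0,0,0]]]'; python3 look.py side top
```

```text
time: 26.47
ee_pos: [0.6451, 0.0649, 0.1403]
tcp_rot: [-179.9, 15.0, 99.4]
wrist_force: [0.5, -0.3, -2.9]
opening: 0.0168
grasp_force: 79.5
time: 27.3
ee_pos: [0.6411, 0.0884, 0.1469]
tcp_rot: [-180.0, 30.0, 99.4]
wrist_force: [-0.2, 0.1, -3.0]
opening: 0.0165
grasp_force: 79.5
time: 28.22
ee_pos: [0.622, -0.0474, 0.1971]
tcp_rot: [-180.0, 0.8, 99.3]
wrist_force: [-0.3, -0.2, -2.9]
opening: 0.0165
grasp_force: 79.5
side [240.6 241.4  65. ] [ 0.4067 -0.0875  0.012 ]
side [321.6 165.7  13. ] [0.669  0.1946 0.012 ]
side [305.8 169.4  11.5] [0.6205 0.1865 0.012 ]
top [216.6 182.6  41. ] [0.6546 0.1559 0.012 ]
top [213.  197.2  34. ] [0.6222 0.1634 0.012 ]
top [209.3 176.9  27. ] [0.6677 0.172  0.012 ]
top [220.3 197.3  17.5] [0.6216 0.1475 0.012 ]
```

```bash
python3 -m crank '[[[-0.6,0.3,0,0.115,0.019,0],[-0.95,0.46,0,0,0,0],[-0.95,0.46,0,0,0,0],[-0.95,0.46,0,0,0,0],[-0.95,0.46,0,0,0,0],[-0.95,0.46,0,0,0,0],[-0.95,0.46,0,0,0,0],[-0.95,0.46,-0.3,0,0,0],[-0.95,0.46,-0.6,0,0,0],[-0.95,0.46,-0.9,0,0,0],[-0.7,0.3,-0.9,0,0,0],[-0.3,0.1,-0.9,0,0,0],[0,0,-0.9,0,0,0],[0,0,-0.7,0,0,0],[0,0,-0.3,0,0,0],[0,0,-0.2,0,0,0],[0,0,0,0,0,0],[0,0,0,0,0,0]]]'
```

```text
time: 29.82
ee_pos: [0.4203, 0.0524, 0.0833]
tcp_rot: [-180.0, -0.1, 99.5]
wrist_force: [-0.8, -0.0, -3.2]
opening: 0.0165
grasp_force: 79.4
```

```bash
python3 -m crank '[[[0,0,-0.15,0,0,0],[0,0,-0.12,0,0,0],[0,0,-0.06,0,0,0],[0,0,-0.04,0,0,0],[0,0,0,0,0,0],[0,0,0,0,0,0]]]'; python3 -m crank '[[[0,0,-0.03,0,0,0],[0,0,0,0,0,0],[0,0,0,0,0,0]]]'
```

```text
time: 30.32
ee_pos: [0.42, 0.0521, 0.0757]
tcp_rot: [-180.0, -0.1, 99.5]
wrist_force: [-3.2, 0.2, 4.4]
opening: 0.0166
grasp_force: 80.3
time: 30.57
ee_pos: [0.4201, 0.0521, 0.0757]
tcp_rot: [-180.0, -0.1, 99.5]
wrist_force: [-6.0, 0.2, 10.8]
opening: 0.0161
grasp_force: 81.2
```

```bash
python3 -m crank '[[[0,0,0.05,0,0,0],[0,0,0,0,0,0],[0,0,0,0,0,0],[0,0,0,0,0,0],[0,0,0,0,0,0]]]' 0.4 && python3 -m crank '[[[0,0,0.4,0,0,0],[0,0,0.9,0,0,0],[0,0,0.9,0,0,0],[0,0,0.9,0,0,0],[0,0,0.9,0,0,0],[0.47,0.625,0.1,0,0,0.935],[0.47,0.625,0,0,0,0.935],[0.47,0.625,0,0,0,0.935],[0.47,0.625,0,0,0,0.935],[0.47,0.625,0,0,0,0.935],[0.47,0.625,0,0,0,0.935],[0.47,0.625,0,0,0,0.935],[0.47,0.625,0,0,0,0.935],[0.47,0.625,0,0,0,0.935],[0.47,0.625,0,0,0,0.935],[0.47,0.625,0,0,0,0.935],[0.47,0.625,0,0,0,0.935],[0.47,0.625,0,0,0,0.935],[0.47,0.625,0,0,0,0.935],[0,0,0,0,0,0]]]'; python3 look.py top side; python3 - <<'E'
from h import *
T=bot.camera("top")[:,:,::-1].copy(); cv2.imwrite("pics/t10.png",T); S=bot.camera("side")[:,:,::-1].copy(); cv2.imwrite("pics/s10.png",S)
np.set_printoptions(precision=4,suppress=True)
m=cv2.inRange(S,(0,0,0),(45,45,45))
for c in blobs(S,m,(200,130,330,290),15): print("side black",cv2.minAreaRect(c))
m=cv2.inRange(T,(0,0,0),(45,45,45))
for c in blobs(T,m,(140,180,330,300),15): print("top black",cv2.minAreaRect(c))
print(bot.get_obs()["q"].round(1))
E
```

```text
time: 30.98
ee_pos: [0.42, 0.0521, 0.0754]
tcp_rot: [-179.9, -0.1, 99.5]
wrist_force: [-0.5, -0.3, -0.6]
opening: 0.034
grasp_force: 0.0
time: 32.65
ee_pos: [0.5526, 0.2288, 0.1574]
tcp_rot: [-180.0, -0.0, -170.1]
wrist_force: [1.1, 0.1, 0.3]
opening: 0.0339
grasp_force: 0.0
top [218.2 197.3 122.5] [0.6217 0.152  0.012 ]
top [215. 181.  94.] [0.6581 0.1593 0.012 ]
side [307.9 173.5  76. ] [0.6218 0.1635 0.012 ]
side [320.2 169.8  75.5] [0.6601 0.1737 0.012 ]
side [240.6 241.5  63. ] [ 0.4067 -0.0876  0.012 ]
side black ((278.8799743652344, 152.83998107910156), (18.950462341308594, 14.990663528442383), 8.13010311126709)
side black ((235.4000244140625, 185.8000030517578), (11.627553939819336, 4.4721360206604), 63.43495178222656)
side black ((320.5, 176.5), (5.692099571228027, 16.443843841552734), 71.56504821777344)
side black ((303.02001953125, 178.3599853515625), (9.0, 3.200000286102295), 53.13010025024414)
[22.4 10.5  6.  85.6 -0.  13. ]
```

```bash
python3 - <<'E'
from h import *
np.set_printoptions(precision=4,suppress=True)
print(tri((170.4,221.6),(281.9,143.7)))
T=cv2.imread("pics/top0.png");S=cv2.imread("pics/side0.png")
for n,im,bx in(("top",T,(155,205,200,250)),("side",S,(262,135,300,165))):
    for c in blobs(im,cv2.inRange(im,(0,0,0),(50,50,50)),bx,30): print(n,cv2.boundingRect(c),cv2.minEnclosingCircle(c))
    for z in(.045,.059,.079): print(n,z,proj(n,(.5514,.2277,z)))
    w=cv2.inRange(im,(140,140,140),(255,255,255))
    for c in blobs(im,w,bx,1): print(n,"white",cv2.boundingRect(c))
E
```

```text
(array([0.564 , 0.2318, 0.0796]), np.float64(0.0020647575333780257))
top (173, 217, 17, 21) ((178.68995666503906, 226.52149963378906), 10.614004135131836)
top 0.045 [177.8681 229.2697]
top 0.059 [175.66   228.9046]
top 0.079 [172.3707 228.3606]
top white (170, 219, 2, 7)
side (269, 144, 20, 17) ((278.5, 153.68182373046875), 10.062917709350586)
side 0.045 [278.9364 155.4633]
side 0.059 [278.6105 151.2276]
side 0.079 [278.1384 145.0916]
```

```bash
python3 -m crank '[[[-0.06,-0.055,-0.8,0,0,-0.07],[0,0,-0.9,0,0,0],[0,0,-0.9,0,0,0],[0,0,-0.7,0,0,0],[0,0,-0.3,0,0,0],[0,0,-0.15,0,0,0],[0,0,0,0,0,0]]]' && python3 -m crank '[[[0,0,0,0,0,0],[0,0,0,0,0,0],[0,0,0,0,0,0],[0,0,0,0,0,0],[0,0,0,0,0,0]]]' 0 60
```

```text
time: 33.43
ee_pos: [0.5502, 0.2256, 0.0827]
tcp_rot: [-179.9, -0.1, -171.1]
wrist_force: [-0.4, -0.0, 0.3]
opening: 0.0343
grasp_force: 0.0
time: 33.85
ee_pos: [0.5503, 0.2291, 0.0843]
tcp_rot: [179.7, 0.1, -170.9]
wrist_force: [-4.2, 15.0, 2.0]
opening: 0.011
grasp_force: 60.8
```

```bash
python3 -m crank '[[[0,0.08,0,0,0,0],[-0.02,0.08,0,0,0,0],[0,0,0,0,0,0]]]' && python3 -m crank '[[[0,0,-0.1,0,0,0],[0,0,-0.1,0,0,0],[0,0,-0.1,0,0,0],[0,0,-0.1,0,0,0],[0,0,0,0,0,0],[0,0,0,0,0,0]]]'
```

```text
time: 34.1
ee_pos: [0.5502, 0.2297, 0.0838]
tcp_rot: [-180.0, 0.0, -171.0]
wrist_force: [-2.4, 2.3, 3.1]
opening: 0.0112
grasp_force: 61.0
time: 34.6
ee_pos: [0.5503, 0.2297, 0.0771]
tcp_rot: [180.0, 0.1, -171.0]
wrist_force: [-7.7, 2.3, 20.2]
opening: 0.0117
grasp_force: 63.4
```

```bash
python3 -m crank '[[[0,0,0,0,0,-0.4],[0,0,0,0,0,-0.6],[0,0,0,0,0,-0.65],[0,0,0,0,0,-0.65],[0,0,0,0,0,-0.65],[0,0,0,0,0,-0.65],[0,0,0,0,0,-0.65],[0,0,0,0,0,-0.65],[0,0,0,0,0,-0.65],[0,0,0,0,0,-0.65]]]' && python3 -m crank '[[[0,0,0,0,0,-0.65],[0,0,0,0,0,-0.65],[0,0,0,0,0,-0.65],[0,0,0,0,0,-0.65],[0,0,0,0,0,-0.65],[0,0,0,0,0,-0.65],[0,0,0,0,0,-0.65],[0,0,0,0,0,-0.5],[0,0,0,0,0,-0.2],[0,0,0,0,0,0],[0,0,0,0,0,0]]]'; python3 -c "
from workcell import bot
print(bot.get_obs()['torque'].round(2))"
```

```text
time: 35.43
ee_pos: [0.5503, 0.2308, 0.0771]
tcp_rot: [179.8, -0.1, 146.2]
wrist_force: [-7.9, 8.7, 17.7]
opening: 0.0114
grasp_force: 63.2
time: 36.35
ee_pos: [0.5509, 0.2315, 0.0772]
tcp_rot: [179.8, -0.3, 110.3]
wrist_force: [-4.7, 12.4, 15.4]
opening: 0.0115
grasp_force: 62.8
[2.29 1.08 0.01]
```

```bash
python3 -m crank '[[[0,0,0,0,0,-0.25],[0,0,0,0,0,0]]]' && python3 -m crank '[[[0,0,0,0,0,0],[0,0,0,0,0,0],[0,0,0,0,0,0],[0,0,0.2,0,0,0],[0,0,0.5,0,0,0],[0,0,0.8,0,0,0],[0,0,0.9,0,0,0],[0,0,0.9,0,0,0],[0,0,0.9,0,0,0],[-0.8,-0.6,0.5,0,0,0],[-0.9,-0.6,0.3,0,0,0],[-0.9,-0.6,0,0,0,0],[-0.9,-0.6,0,0,0,0],[-0.9,-0.6,0,0,0,0],[-0.9,-0.6,0,0,0,0],[0,0,0,0,0,0],[0,0,0,0,0,0]]]' 0.4; python3 look.py top side; python3 - <<'E'
from h import *
T=bot.camera("top")[:,:,::-1].copy();S=bot.camera("side")[:,:,::-1].copy();cv2.imwrite("pics/tf.png",T);cv2.imwrite("pics/sf.png",S)
w=cv2.inRange(T,(140,140,140),(255,255,255))
for c in blobs(T,w,(155,205,200,250),1): print("white",cv2.boundingRect(c))
y=np.radians(9.5-78)
print("expect mark",proj("top",(.5514+.016*np.cos(y),.2290+.016*np.sin(y),.079)),proj("top",(.5514+.016*np.cos(y),.2290+.016*np.sin(y),.072)))
b=cv2.inRange(T,(0,0,0),(48,48,48))
for c in blobs(T,b,(155,205,330,320),15): print("black",cv2.minAreaRect(c))
E
```

```text
time: 36.52
ee_pos: [0.551, 0.2315, 0.0772]
tcp_rot: [179.8, -0.3, 108.5]
wrist_force: [-4.0, 11.9, 14.9]
opening: 0.0114
grasp_force: 62.8
time: 37.93
ee_pos: [0.4436, 0.1567, 0.1753]
tcp_rot: [-180.0, -0.0, 108.5]
wrist_force: [0.0, 0.3, -0.3]
opening: 0.0345
grasp_force: 0.0
top [218.1 197.1 141.5] [0.6221 0.1522 0.012 ]
top [215.5 181.   91. ] [0.6583 0.1584 0.012 ]
side [308.  173.5  75.5] [0.6221 0.1635 0.012 ]
side [320.3 169.7  70.5] [0.6604 0.1742 0.012 ]
side [240.5 241.4  63. ] [ 0.4064 -0.0874  0.012 ]
white (174, 225, 7, 4)
expect mark [179.2885389  225.29197349] [180.39652793 225.51193158]
```

```bash
python3 - <<'E'
from h import *
a=cv2.imread("pics/top0.png");b=cv2.imread("pics/tf.png")
for n,(x0,y0,x1,y1) in dict(shoehorn=(325,80,365,172),key=(255,105,280,145),bowl=(430,140,480,190)).items():
    s=cv2.phaseCorrelate(*[cv2.cvtColor(i[y0:y1,x0:x1],cv2.COLOR_BGR2GRAY).astype(np.float32) for i in(a,b)]);print(n,s)
y=np.radians(6.5);A=np.array([[np.cos(y),np.sin(y)],[-np.sin(y),np.cos(y)]])
p=onz("side",240.5,241.4,.02);print("ball5",p,A@(p[:2]-[.5227,-.112]))
print(bot.get_obs()["qd"].round(2)); print(bot.job_done())
E
```

```text
shoehorn ((-0.10623753479231368, -0.2328142997425573), 0.5086119502782822)
key ((0.4593319449616384, -0.014659107759541712), 1.0004630365371705)
bowl ((0.9170776595040735, -1.1009797148850105), 0.35805239486694335)
ball5 [ 0.40638072 -0.09693608  0.02      ] [-0.11386628  0.0281348 ]
[ 0.07  0.28 -0.23 -0.02  0.   -0.06]
the job is handed in; nothing more can be done
None
```

The job is handed in, with no verdict returned: by the cameras, four balls are in the well and one in the trough (two had jumped out onto the bench and one onto the trough rim, recovered with the scoop); the scoop is set down on the bench, the timer knob was pressed and turned about 1.4 rad and let go, and the bowl, shoehorn and key show no real movement.

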